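Hang the ticket board on its two-peg order stand

ROBOT

A 7-joint arm with a two-finger parallel gripper is mounted at the origin on a cart in front of the work surface, level with it; the furniture and walls round the work are solid. World frame = base frame: x ahead of the robot, y to its left, z up, the work surface at z = 0. Lengths are in m, angles in rad, forces in N, time in s.
With the tool pointing down it reaches from about 0.425 to 0.875 m from the base axis. Payload 4.7 kg.
Tool frame: the origin (TCP) lies on the centre line of the jaws, within the pads' length; the fingertips stand 22 mm ahead of it and the grasp point (between the pads) lies 3 mm ahead of it; z points along the fingers, y is the direction in which the jaws open and shut (so a half turn about z gives the same grasp; the last joint's range is limited). The gripper opens to 87 mm and grips with 3 to 60 N. Pads are 19 mm wide; open, the fingers measure 117 mm over their backs; the gripper's body (75 mm by 190 mm) begins 51 mm behind the grasp point.
Start: joints at [1.214, 0.321, -0.07, 1.45, 0.023, 1.371, -0.057], TCP at [0.236, -0.606, 0.245] pointing down, gripper open.
Joint ranges: [-2.86, 2.86], [-0.3, 2.09], [-1.38, 1.24], [0.06, 2.45], [-1.56, 4.7], [0.09, 2.05], [-2.69, 2.69]. Speed limits (rad/s): [2.57, 2.57, 3.14, 3.14, 3.14, 3.14, 3.14].

INTERFACE

Orientations are given as a rotation vector (axis times angle).
In Python, from bench import ctrl, imaging, close_job, finder gives the robot as it stands. The module is installed in compiled form; this text tells all that it offers.
- The arm moves only by the shell command python3 -m jog 'ROWS' [FORCE]. ROWS is JSON, a list that holds one entry, the list of rows, each a list of 7 numbers: the shift along the tool's x, y, z in cm, then the turn, a rotation vector about the tool's x, y, z in degrees, then the finger opening in cm, from 0 to 8.7. In form: [[[dx, dy, dz, ax, ay, az, claw], ...]]. A call has 1 to 12 rows; each row shifts and turns the commanded pose from where the row before left it, along the tool's axes as they then stand; what a row does not reach is not made up. A row lasts 1/10 s, in which the tool goes at most 50 mm and 8.59 degrees, less where a joint would pass 70% of its speed; a pose out of reach is approached as far as the arm can. A call is refused whole if a number of a shift passes 5 or a number of a turn 8.59, either way. A call with a gripper value outside its range is refused whole. The fingers move at their own pace and stop on an object; FORCE is the grip in N (left out, the last holds). Time passes only in rows, so rows that do not move let the fingers close. It gives the time, the measured TCP pose, the force and the opening at its end, in the units of the state.
- ctrl.get_state(): the state, without advancing time (a new reading comes with each control period).
- imaging.get_image(name): name is "scene" or "top"; returns a dict with "frame" (400x640x3 uint8, red, green, blue), "intrinsics" (3x3 intrinsics, pixels), "k1" (the pictures are not rectified: a ray, as slopes to the right and down, at radius r is drawn at 1 + k1 r^2 times it, then the intrinsics apply), "pose" (4x4, takes a point from camera to world coordinates). Camera axes: x right, y down, z forward; pixel columns grow to the right and rows downward; lengths in m; the calibration is good to about 2 mm. A picture is of the moment at which its call begins. There is no depth.
- close_job(): hands the job in, once; it reports no verdict.
Trained networks look in the newest picture that a camera, given by its name, has taken for a name from the list of things; names that differ only in an ending like _2 or _b are one class to them, and where a whole thing is asked for, a point or a joint stands for the part that bears it (a point fixed in the world has none). Each returns a list of dicts, best first, with "conf" (0 to 1); they miss things now and then, are a little off and sometimes report something else, mostly with a low value. They report only what shows in the picture. A call takes as long as a camera call.
- finder.trace(label, camera): "region" (400x640 bool, what is visible of it) and "point" ([row, column] as shares, 0 to 1, of the picture: columns of its width, rows of its height, amid what is visible of it).
- finder.spot_point(label, camera): "point" ([row, column] as shares, 0 to 1, of the picture: columns of its width, rows of its height: a listed point, or the origin of a listed thing).
The state is a dict: "time": time; "joint_positions": joint angles; "qd": joint speeds; "joint_torque": joint torques, N m; "position": TCP position; "tool_rot": TCP orientation; "ft_force": force on the tool from outside, world axes, zero at the start; "torque": the same for the moment, N m; "grip_width": opening from 0.0 (shut) to 1.0 (fully open).
Only numpy, scipy, OpenCV 4.12 (cv2) and the standard library are available. Lean on these libraries where they do the work, as an engineer would, in place of code of your own. Each camera call takes 0.05 s, during which the arm holds its last target. There are 200 camera calls.

TASK

Grip the wooden ticket board firmly by the two brass studs at its head end and lift it level, clear of the table; then ease your grip so that its weighted foot swings down between the fingers until it hangs upright in the air, and tighten again. Hang it on the order stand with both holes over the two pegs, clip uppermost and paper side facing out, its back pushed flush against the stand, and let go; leave the tin, the sauce cup, the shaker and the pizza cutter where they are.

Things in the scene. Friction and masses are not known exactly. Their poses are not given: they have to be found in the camera images.
- board_grip (a point): centre of the head of the loose ticket board, on the line of its two holes, half-way through its thickness, 7 mm above the table as it lies flat on its back. Light wood, 170 x 60 x 14 mm, 0.15 to 0.21 kg. Pinch it here across two brass side studs, 10 mm in diameter, 66 mm over both. x points along the board to its head end (25 mm on), at most 0.4 rad from the robot's x, y across it, z out of the paper face
- board_foot (a point): middle of the board's foot end, half-way through its thickness, 145 mm from board_grip; same axes. Its last 22 mm are dark steel, so the centre of mass lies about 85 mm from board_grip. Pinched at the studs with 40 N the board stays level; eased by steps to 3 to 5 N it turns on the studs without slipping out and hangs with this edge lowest, paper side to the robot
- hole_left (a point): centre, at the board's back face, of its round through hole, 13 mm in diameter, 18 mm from board_grip along the board's +y (on the left as seen by the robot, both lying and hanging)
- hole_right (a point): centre, at the board's back face, of its second through hole, a slot 13 mm along the board and 16 mm across it, 18 mm from board_grip along -y. Hole centres are 36 mm apart
- stand: fixed wooden order stand; origin on the table below the front face of its upright panel. Its -x axis points out of the panel towards the robot, y along the panel, z up. The panel is 52 mm wide (narrower than the board, so fingers on the board's edges pass beside it), 14 mm thick and ends 208 mm above the table; its base is 12 mm thick, 130 mm wide and reaches 35 mm in front of the panel
- peg_left (a point): root of the left steel peg (left as seen by the robot), on its axis, at the panel's front face, 175 mm above the table and 18 mm from the stand's middle. The peg is level, 10 mm in diameter, sticks out 30 mm along the stand's -x and tapers over its last 8 mm to 6 mm. A hung board reaches down to 30 mm above the table
- peg_right (a point): root of the right steel peg, alike, 36 mm from the left one
- tin: bystander: low food tin, 87 mm across, 40 mm high, origin at its underside; leave it alone
- cup: bystander: grey sauce cup, 66 mm across, 36 mm high, origin at its underside; leave it alone
- shaker: bystander: salt shaker, 44 mm across, 90 mm high, origin at its underside; leave it alone
- cutter: bystander: pizza cutter with red handle, 236 mm long, 26 mm high, lying flat, origin at its underside; leave it alone
- board_clip (a point): middle of the steel paper clip on the board's face near its head end, 17 mm from board_grip along x; 44 mm wide, from 5 to 25 mm beyond board_grip, standing up to 11 mm proud of the face

How it is judged:
On the way, in this order (a step that is already met when the one before it is completed fails the run):
1. the board is held level (within about 30 degrees) in the fingers, its whole length more than 20 mm clear of the table (height (world z) of each of board_grip, board_foot above 0.03 m and angle between board_grip's own x axis and vertical between 1.05 and 2.1 rad and contact force between the fingers and ticket_board above 0.5 N), for 0.2 s.
2. the board hangs in the fingers foot down, upright within about 20 degrees, its foot more than 10 mm above the table, not touching the stand (angle between board_grip's own x axis and vertical below 0.35 rad and height (world z) of board_foot above 0.01 m and contact force between the fingers and ticket_board above 0.5 N and contact force between ticket_board and stand below 0.1 N), for 0.2 s.
At the end, for the whole second after the job is handed in: The board hangs at rest on the stand, head up within 0.08 rad, each hole's back centre within 6 mm of the root of its own peg (left on left, right on right, so the paper side faces out and the back is flush with the panel) (distance between hole_left and peg_left below 0.006 m and distance between hole_right and peg_right below 0.006 m and angle between board_grip's own x axis and vertical below 0.08 rad and linear speed of ticket_board below 0.02 m/s); the robot touches nothing.
It fails at once if a bystander (tin, cup, shaker or cutter) is moved more than 30 mm (distance of any of tin, cup, shaker, cutter from where it was at the start of the episode above 0.03 m).
It also fails if it takes over 64 s, if anything falls off the work surface, if the arm or the gripper's body presses on something with over 40 N, if the wrist force passes 120 N, or if a joint passes its speed limit or range.

## Working session

There is one attempt and no reset: what is moved stays moved. The work goes in short steps, Python scripts to look and compute and a shell command to move; the robot and the scene stay as the last step left them, time stands still between calls to the robot, and variables do not carry over. Pictures are saved under pics/ and viewed, about 8 in all and at most 12, crops included, and the job is handed in when it is done.

```bash
mkdir -p pics
cat > h.py <<'E'
import numpy as np, cv2
from bench import ctrl, imaging, close_job, finder
from scipy.spatial.transform import Rotation as R
def und(im,p):
    K=np.array(im["intrinsics"]); d=np.array([(p[0]-K[0,2])/K[0,0],(p[1]-K[1,2])/K[1,1]])
    u=d.copy()
    for _ in range(30): u=d/(1+im["k1"]*(u@u))
    return u
def ray(im,p):
    u=und(im,p); T=np.array(im["pose"]); v=T[:3,:3]@np.array([u[0],u[1],1]); return T[:3,3],v/np.linalg.norm(v)
def atz(im,p,z):
    o,v=ray(im,p); return o+v*(z-o[2])/v[2]
def tri(rs):
    A=np.zeros((3,3));b=np.zeros(3)
    for o,v in rs:
        P=np.eye(3)-np.outer(v,v);A+=P;b+=P@o
    x=np.linalg.solve(A,b); return x,[round(1000*np.linalg.norm((np.eye(3)-np.outer(v,v))@(x-o)),1) for o,v in rs]
def proj(im,X):
    T=np.array(im["pose"]);c=T[:3,:3].T@(np.array(X)-T[:3,3]);u=c[:2]/c[2];u=u*(1+im["k1"]*(u@u));K=np.array(im["intrinsics"])
    return K[0,0]*u[0]+K[0,2],K[1,1]*u[1]+K[1,2]
def px(d): return (d["point"][1]*640,d["point"][0]*400)
def st():
    s=ctrl.get_state(); r=np.array(s["tool_rot"]); 
    print("t",s["time"],"p",np.round(s["position"],4),"rot",np.round(r,4),"F",np.round(s["ft_force"],1),"w",round(s["grip_width"]*87,1),"q",np.round(s["joint_positions"],2)); return s
E
cat > a.py <<'E'
from h import *
s=st(); print(R.from_rotvec(s["tool_rot"]).as_matrix().round(3))
ims={c:imaging.get_image(c) for c in("scene","top")}
for c,i in ims.items():
    cv2.imwrite(f"pics/{c}0.png",i["frame"][:,:,::-1]); print(c,np.round(i["pose"],3).tolist())
for n in "board_grip board_foot hole_left hole_right board_clip peg_left peg_right stand tin cup shaker cutter".split():
    rs=[]
    for c,i in ims.items():
        d=finder.spot_point(n,c)
        for k in d[:2]: print(n,c,np.round(px(k),1),round(k["conf"],2), np.round(atz(i,px(k),{"p":.175,"b":.007,"h":0}.get(n[0],0)),3))
        if d: rs.append(ray(i,px(d[0])))
    if len(rs)==2: x,e=tri(rs); print("   tri",x.round(4),e)
E
python3 a.py
```

```text
t 0.0 p [ 0.2353 -0.6054  0.2435] rot [-3.0859e+00 -5.7880e-01  7.0000e-04] F [ 0.  -0.1  0.2] w 86.8 q [ 1.21  0.32 -0.07  1.45  0.02  1.37 -0.06]
[[ 0.932  0.362 -0.001]
 [ 0.362 -0.932  0.002]
 [-0.    -0.002 -1.   ]]
scene [[-0.422, -0.646, 0.637, -0.429], [-0.907, 0.285, -0.311, 0.432], [0.019, -0.709, -0.705, 1.144], [0.0, 0.0, 0.0, 1.0]]
top [[-0.057, -0.977, 0.204, 0.199], [-0.998, 0.056, -0.009, -0.018], [-0.002, -0.204, -0.979, 1.708], [0.0, 0.0, 0.0, 1.0]]
board_grip scene [343.3 200.2] 0.59 [ 0.575 -0.165  0.007]
board_grip top [352.9 199.4] 0.97 [ 0.565 -0.177  0.007]
   tri [ 0.5691 -0.1703  0.009 ] [np.float64(7.6), np.float64(7.6)]
board_foot scene [363.3 229.3] 0.83 [ 0.411 -0.162  0.007]
board_foot top [352.9 239.7] 0.91 [ 0.418 -0.166  0.007]
   tri [ 0.4187 -0.1671 -0.0028] [np.float64(0.3), np.float64(0.3)]
hole_left scene [340.8 203.6] 0.85 [ 0.569 -0.151  0.   ]
hole_left top [348.7 200.3] 0.6 [ 0.564 -0.162  0.   ]
hole_left top [310.7 254. ] 0.49 [ 0.376 -0.012  0.   ]
   tri [ 0.5681 -0.1574 -0.0031] [np.float64(5.6), np.float64(5.6)]
hole_right scene [352.3
[... 1102 characters left out ...]
46 -0.009  0.   ]
tin top [254.2 222.6] 0.34 [0.501 0.187 0.   ]
   tri [ 0.6478 -0.0058  0.001 ] [np.float64(3.3), np.float64(3.3)]
cup scene [328.6 249.7] 0.79 [ 0.383 -0.008  0.   ]
cup top [310.2 255.1] 0.56 [ 0.372 -0.01   0.   ]
   tri [ 0.3726 -0.0068  0.0115] [np.float64(3.7), np.float64(3.7)]
shaker scene [199.6 266.2] 0.57 [0.495 0.416 0.   ]
shaker top [196.  229.2] 0.68 [0.489 0.399 0.   ]
   tri [ 0.493   0.4084 -0.0032] [np.float64(8.7), np.float64(8.7)]
cutter scene [416.1 189.1] 0.72 [ 0.519 -0.468  0.   ]
cutter top [434.7 206.2] 0.73 [ 0.524 -0.475  0.   ]
cutter top [353.2 236.9] 0.2 [ 0.429 -0.168  0.   ]
   tri [ 0.5272 -0.477  -0.0104] [np.float64(1.5), np.float64(1.5)]
```

Run:
```python
import cv2,numpy as np
a=cv2.imread("pics/scene0.png");b=cv2.imread("pics/top0.png")
o=[cv2.resize(x,None,fx=f,fy=f,interpolation=cv2.INTER_CUBIC) for x,f in((b[160:280,180:460],2.8),(a[150:280,180:460],2.8))]
w=min(x.shape[1] for x in o);cv2.imwrite("pics/c0.png",np.vstack([x[:298,:w] for x in o]))
```

```text
(no output)
```

View pics/c0.png

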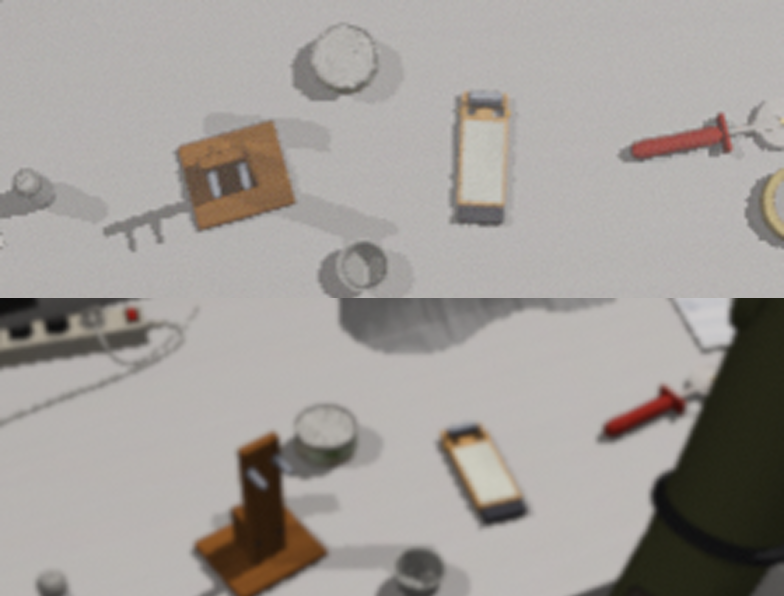

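```bash
cat >> h.py <<'E'
import itertools
from scipy.optimize import minimize
def box(x0,x1,y0,y1,z0,z1): return np.array(list(itertools.product((x0,x1),(y0,y1),(z0,z1))))
def render(im,parts,S=4):
    m=np.zeros((400*S,640*S),np.uint8)
    for P in parts:
        q=np.array([proj(im,p) for p in P]); q=((q+.5)*S-.5)
        cv2.fillConvexPoly(m,cv2.convexHull(np.round(q*16).astype(np.int32)),255,shift=4)
    return cv2.resize(m,(640,400),interpolation=cv2.INTER_AREA)/255.
def yawp(B,x,y,a): 
    c,s=np.cos(a),np.sin(a); return B@np.array([[c,s,0],[-s,c,0],[0,0,1]])+[x,y,0]
BOARD=[box(-.145,.025,-.03,.03,0,.014)]
def board(p): return [yawp(B,*p[:3]) for B in BOARD]
def stand(p): return [yawp(box(-.035,p[3],-.065,.065,0,.012),*p[:3]),yawp(box(0,.014,-.026,.026,0,.208),*p[:3])]
def fit(ims,masks,model,p0,step):
    def f(p): return sum(((render(ims[c],model(p))-masks[c])**2).sum() for c in masks)
    sim=[np.array(p0)]+[np.array(p0)+np.eye(len(p0))[i]*step[i] for i in range(len(p0))]
    r=minimize(f,p0,method="Nelder-Mead",options=dict(initial_simplex=sim,maxiter=120,xatol=1e-4,fatol=.2)); return r.x,r.fun
E
cat > b.py <<'E'
from h import *
ims={c:imaging.get_image(c) for c in("scene","top")}
for n,mod,p0,stp in(("board_grip",board,[.567,-.176,-.06],[.008,.008,.1]),("stand",stand,[.487,.149,.26,.06],[.008,.008,.1,.02])):
    M={}
    for c in ims:
        d=finder.trace(n,c); print(n,c,[(round(k["conf"],2),int(k["region"].sum()),np.round(px(k))) for k in d[:2]]); M[c]=d[0]["region"].astype(float)
        o=ims[c]["frame"][:,:,::-1].copy(); o[d[0]["region"]]=[0,0,255]; cv2.imwrite(f"pics/m_{n}_{c}.png",o)
    for cs in(["top"],["scene"],["top","scene"]):
        p,e=fit(ims,{c:M[c] for c in cs},mod,p0,stp); print(cs,p.round(4),round(e,1))
E
time python3 b.py
```

```text
board_grip scene [(0.93, 587, array([351., 210.]))]
board_grip top [(0.95, 742, array([352., 219.]))]
['top'] [ 0.5672 -0.175  -0.1172] 47.9
['scene'] [ 0.5704 -0.1739 -0.1184] 24.8
['top', 'scene'] [ 0.5686 -0.1746 -0.1182] 80.0
stand scene [(0.69, 1432, array([275., 235.]))]
stand top [(0.58, 1039, array([264., 223.])), (0.46, 744, array([352., 214.]))]
['top'] [0.4825 0.1469 0.2506 0.0739] 66.4
['scene'] [0.4798 0.1485 0.2456 0.0807] 58.2
['top', 'scene'] [0.481  0.1487 0.229  0.0759] 148.9
real	0m7.647s
user	0m4.719s
sys	0m0.874s
```

```bash
python3 -m jog '[[[3.9,-2.35,0,0,0,0,8.7],[3.9,-2.35,0,0,0,0,8.7],[3.9,-2.35,0,0,0,0,8.7],[3.9,-2.35,0,0,0,0,8.7],[3.9,-2.35,0,0,0,0,8.7],[3.9,-2.35,0,0,0,0,8.7],[3.9,-2.35,0,0,0,0,8.7],[3.9,-2.35,0,0,0,0,8.7],[3.9,-2.35,0,0,0,0,8.7],[3.9,-2.35,0,0,0,0,8.7],[3.9,-2.35,0,0,0,0,8.7],[3.7,-2.25,0,0,0,0,8.7]]]'
python3 -m jog '[[[0,0,2,0,0,7,8.7],[0,0,2,0,0,7,8.7],[0,0,2,0,0,7,8.7],[0,0,2,0,0,7,8.7],[0,0,0,0,0,0,8.7],[0,0,0,0,0,0,8.7]]]'
cat > g.py <<'E'
from h import *
import sys
def go(x,y,z,yaw,pitch=0):
    "remaining shift (cm, tool axes) and turn (deg) to a tool-down pose with tool x at yaw"
    s=st(); Rt=R.from_rotvec(s["tool_rot"]); G=R.from_euler("z",yaw)*R.from_euler("x",np.pi)
    print("shift cm",(Rt.inv().apply(np.array([x,y,z])-s["position"])*100).round(2),"turn deg",np.degrees((Rt.inv()*G).as_rotvec()).round(2))
if len(sys.argv)>4: go(*map(float,sys.argv[1:5]))
E
python3 g.py .5685 -.1745 .0235 -.118
```

```text
time: 2.8
position: [0.5691, -0.1733, 0.2449]
tool_rot: [3.087, 0.579, 0.001]
ft_force: [0.3, -0.1, 0.2]
grip_width: 0.999
time: 3.4
position: [0.5681, -0.175, 0.1648]
tool_rot: [-3.136, 0.18, 0.0]
ft_force: [0.4, -0.5, 0.5]
grip_width: 0.999
t 3.4 p [ 0.5681 -0.175   0.1648] rot [-3.1364e+00  1.8040e-01  2.0000e-04] F [ 0.4 -0.5  0.5] w 86.9 q [ 0.57  0.28 -0.37  1.69  0.11  1.2  -1.51]
shift cm [ 0.04 -0.06 14.13] turn deg [-0.    0.01  0.18]
```

```bash
python3 -m jog '[[[0,0,3,0,0,0.1,8.7],[0,0,3,0,0,0.1,8.7],[0,0,3,0,0,0,8.7],[0,0,2,0,0,0,8.7],[0,0,1,0,0,0,8.7],[0,0,1,0,0,0,8.7],[0,0,0.6,0,0,0,8.7],[0,0,0,0,0,0,8.7],[0,0,0,0,0,0,8.7]]]'
python3 - <<'E'
from h import *
st()
i=imaging.get_image("scene");a=i["frame"][:,:,::-1]
j=imaging.get_image("top");b=j["frame"][:,:,::-1]
cv2.imwrite("pics/c1.png",np.vstack([cv2.resize(x,None,fx=5,fy=5,interpolation=cv2.INTER_CUBIC) for x in(b[175:230,290:430],a[170:235,290:430])]))
E
```

```text
time: 4.3
position: [0.5687, -0.1753, 0.0294]
tool_rot: [3.135, -0.19, 0.002]
ft_force: [0.4, -0.2, -0.4]
grip_width: 1.003
t 4.3 p [ 0.5687 -0.1753  0.0294] rot [ 3.1354e+00 -1.9000e-01  2.1000e-03] F [ 0.4 -0.2 -0.4] w 87.2 q [ 0.54  0.42 -0.35  1.8   0.17  0.95 -1.57]
```

View pics/c1.png

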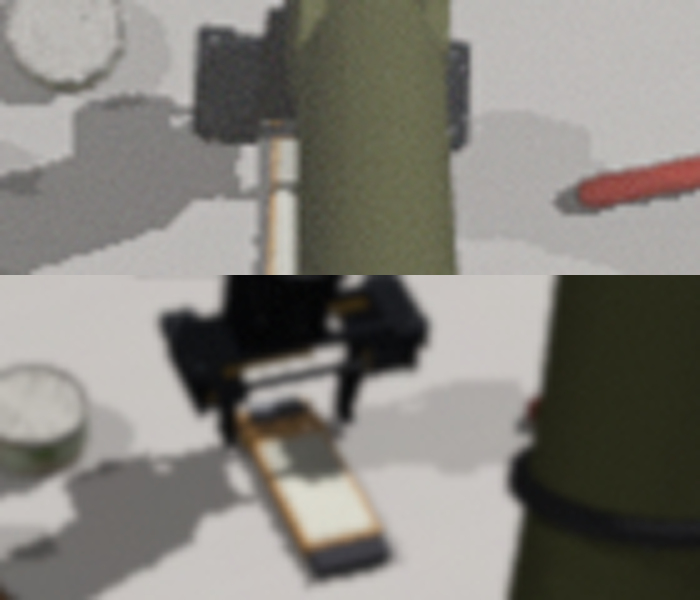

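```bash
python3 -m jog '[[[0,0,0.4,0,0,0,8.7],[0,0,0.2,0,0,0,8.7],[0,0,0,0,0,0,8.7],[0,0,0,0,0,0,7.4],[0,0,0,0,0,0,7.0],[0,0,0,0,0,0,6.6],[0,0,0,0,0,0,6.2],[0,0,0,0,0,0,5.8],[0,0,0,0,0,0,5.8],[0,0,0,0,0,0,5.8]]]' 10
python3 -m jog '[[[0,0,0,0,0,0,5],[0,0,0,0,0,0,5],[0,0,0,0,0,0,5],[0,0,0,0,0,0,5],[0,0,0,0,0,0,5]]]' 40
```

```text
time: 5.4
position: [0.568, -0.175, 0.0225]
tool_rot: [-3.136, 0.191, -0.0]
ft_force: [0.5, 1.3, 0.1]
grip_width: 0.754
time: 5.9
position: [0.568, -0.1751, 0.0225]
tool_rot: [3.136, -0.191, -0.0]
ft_force: [-0.6, 1.1, -0.5]
grip_width: 0.745
```

```bash
python3 -m jog '[[[0,0,-0.3,0,0,0,5],[0,0,-0.6,0,0,0,5],[0,0,-1,0,0,0,5],[0,0,-1.5,0,0,0,5],[0,0,-2,0,0,0,5],[0,0,-2,0,0,0,5],[0,0,-2,0,0,0,5],[0,0,-1.5,0,0,0,5],[0,0,-1,0,0,0,5],[0,0,-0.5,0,0,0,5],[0,0,0,0,0,0,5],[0,0,0,0,0,0,5]]]'
python3 - <<'E'
from h import *
st()
a=imaging.get_image("scene")["frame"][:,:,::-1]
b=imaging.get_image("top")["frame"][:,:,::-1]
cv2.imwrite("pics/c2.png",np.vstack([cv2.resize(x,None,fx=4,fy=4,interpolation=cv2.INTER_CUBIC) for x in(b[180:250,290:430],a[130:200,290:430])]))
E
```

```text
time: 7.1
position: [0.5675, -0.175, 0.1457]
tool_rot: [-3.136, 0.191, 0.002]
ft_force: [-0.4, -0.7, -0.5]
grip_width: 0.742
t 7.1 p [ 0.5675 -0.175   0.1457] rot [-3.1356e+00  1.9050e-01  2.2000e-03] F [-0.4 -0.7 -0.5] w 64.6 q [ 0.57  0.29 -0.37  1.71  0.11  1.16 -1.52]
```

View pics/c2.png

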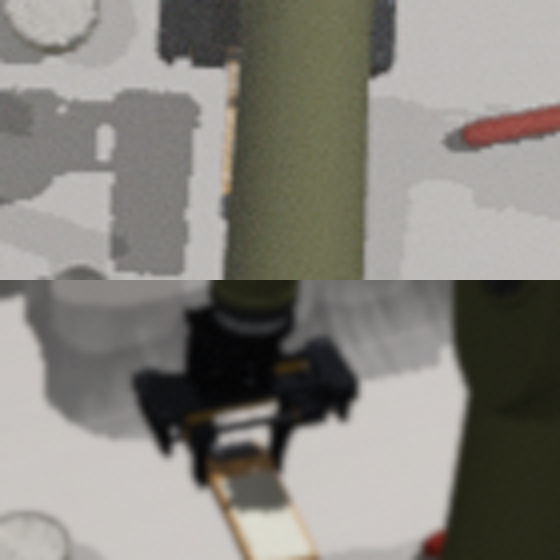

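```bash
python3 -m jog '[[[0,0,-0.6,0,0,0,5],[0,0,-1.5,0,0,0,5],[0,0,-2,0,0,0,5],[0,0,-2,0,0,0,5],[0,0,-2,0,0,0,5],[0,0,-1.5,0,0,0,5],[0,0,-1,0,0,0,5],[0,0,-0.4,0,0,0,5],[0,0,0,0,0,0,5],[0,0,0,0,0,0,5],[0,0,0,0,0,0,5],[0,0,0,0,0,0,5]]]'
python3 -m jog '[[[0,0,0,0,0,0,5],[0,0,0,0,0,0,5]]]' 20
python3 -m jog '[[[0,0,0,0,0,0,5],[0,0,0,0,0,0,5]]]' 10
python3 -m jog '[[[0,0,0,0,0,0,5],[0,0,0,0,0,0,5],[0,0,0,0,0,0,5]]]' 7
python3 -m jog '[[[0,0,0,0,0,0,5],[0,0,0,0,0,0,5],[0,0,0,0,0,0,5],[0,0,0,0,0,0,5]]]' 5
python3 - <<'E'
from h import *
st()
i=imaging.get_image("scene");a=i["frame"][:,:,::-1]
cv2.imwrite("pics/c3.png",cv2.resize(a[90:240,270:430],None,fx=3.5,fy=3.5,interpolation=cv2.INTER_CUBIC))
for n in("board_foot","board_clip","hole_left","hole_right"): 
    for k in finder.spot_point(n,"scene")[:1]: print(n,px(k),k["conf"])
E
```

```text
time: 8.4
position: [0.5677, -0.175, 0.2557]
tool_rot: [-3.135, 0.19, 0.002]
ft_force: [0.5, -0.0, -1.0]
grip_width: 0.747
time: 8.6
position: [0.5679, -0.1751, 0.2563]
tool_rot: [-3.136, 0.191, 0.001]
ft_force: [0.1, 0.5, -1.4]
grip_width: 0.754
time: 8.8
position: [0.568, -0.1751, 0.2564]
tool_rot: [3.136, -0.191, -0.0]
ft_force: [0.1, -0.0, -2.0]
grip_width: 0.755
time: 9.1
position: [0.5679, -0.1751, 0.2566]
tool_rot: [3.136, -0.191, -0.0]
ft_force: [0.7, -0.0, -1.8]
grip_width: 0.753
time: 9.5
position: [0.568, -0.1751, 0.2565]
tool_rot: [3.136, -0.19, -0.0]
ft_force: [-0.4, 0.6, -0.7]
grip_width: 0.758
t 9.5 p [ 0.568  -0.1751  0.2565] rot [ 3.1357e+00 -1.9040e-01 -2.0000e-04] F [-0.4  0.6 -0.7] w 65.9 q [ 0.58  0.22 -0.38  1.57  0.08  1.37 -1.5 ]
board_foot (348.8, 182.8) 0.68
board_clip (353.408, 152.8) 0.97
hole_left (346.688, 156.0) 0.59
hole_right (357.824, 150.07999999999998) 0.61
```

View pics/c3.png

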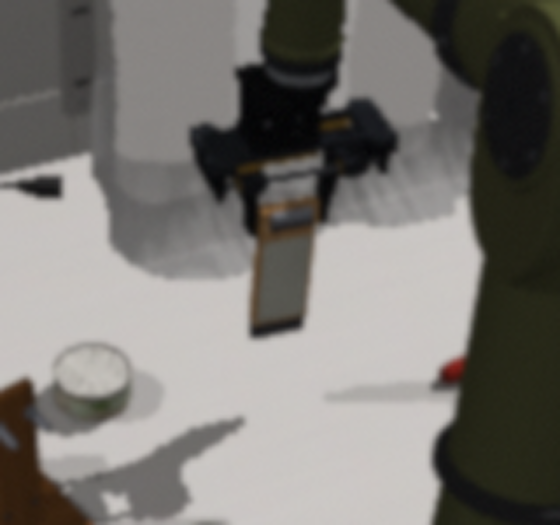

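```bash
python3 -m jog '[[[0,0,0,0,0,0,5],[0,0,0,0,0,0,5],[0,0,0,0,0,0,5],[0,0,0,0,0,0,5],[0,0,0,0,0,0,5]]]' 4
python3 -m jog '[[[0,0,0,0,0,0,5],[0,0,0,0,0,0,5],[0,0,0,0,0,0,5]]]' 40
cat >> h.py <<'E'
HB=[box(-.03,.0,-.03,.03,0,0)]
def held(p):
    "hanging board: stud x,y,z, yaw, tilt (foot towards robot +)"
    x,y,z,a,t=p
    B=box(-.145,.025,-.03,.03,-.007,.007)@np.array([[0,0,1],[0,1,0],[-1,0,0]])  # x->z, z->-x
    return [R.from_euler("zy",[a,t]).apply(B)+[x,y,z]] if False else [(R.from_euler("z",a)*R.from_euler("y",t)).apply(B)+[x,y,z]]
E
cat > c.py <<'E'
from h import *
s=st(); P=s["position"]; Rt=R.from_rotvec(s["tool_rot"]).as_matrix(); yaw=np.arctan2(Rt[1,0],Rt[0,0])
i=imaging.get_image("scene"); d=finder.trace("board_grip","scene")
m=d[0]["region"].astype(float); print(d[0]["conf"],m.sum())
p0=[P[0],P[1],P[2]-.0155,yaw,0]
vis=m.copy()
# head partly hidden by fingers: only compare below stud line
mask=np.zeros((400,640)); v=int(proj(i,[P[0],P[1],P[2]-.03])[1]); mask[v:]=1
def f(q):
    p=[p0[0]+q[0],p0[1]+q[1],p0[2]+q[2],yaw,q[3]]
    return (((render(i,held(p))-m)*mask)**2).sum()+ (q[:3]**2).sum()*1e5
r=minimize(f,np.zeros(4),method="Nelder-Mead",options=dict(initial_simplex=np.vstack([np.zeros(4),np.diag([.005,.005,.005,.2])]),maxiter=150))
print("offset m, tilt rad",r.x.round(4),r.fun,"at zero",f(np.zeros(4)))
E
python3 c.py
```

```text
time: 10.25
position: [0.568, -0.1751, 0.2565]
tool_rot: [3.136, -0.191, -0.0]
ft_force: [0.3, -1.5, -1.0]
grip_width: 0.76
time: 10.55
position: [0.568, -0.1751, 0.2566]
tool_rot: [3.136, -0.19, 0.0]
ft_force: [-0.0, -0.6, -1.5]
grip_width: 0.746
t 10.55 p [ 0.568  -0.1751  0.2566] rot [ 3.1357 -0.1904  0.    ] F [-0.  -0.6 -1.5] w 64.9 q [ 0.58  0.22 -0.38  1.57  0.08  1.37 -1.5 ]
0.61 683.0
offset m, tilt rad [-0.0002  0.0002 -0.0004  0.018 ] 16.175789192653806 at zero 23.390019223375624
```

```bash
python3 -m jog '[[[0,0,0,0,0,-3,5],[0,0,0,0,0,-5,5],[0,0,0,0,0,-5,5],[0,0,0,0,0,-5,5],[0,0,0,0,0,-3.2,5],[0,0,0,0,0,0,5],[0,0,0,0,0,0,5]]]'
python3 g.py .425 .1335 .2265 .248
```

```text
time: 11.35
position: [0.568, -0.1751, 0.2565]
tool_rot: [3.118, 0.387, -0.0]
ft_force: [-0.6, -0.0, -1.9]
grip_width: 0.745
t 11.35 p [ 0.568  -0.1751  0.2565] rot [ 3.1175  0.3873 -0.    ] F [-0.6 -0.  -1.9] w 64.8 q [ 0.61  0.22 -0.41  1.57  0.09  1.37 -1.14]
shift cm [ -6.31 -33.42   3.  ] turn deg [ 0.01  0.   -0.05]
```

```bash
python3 -m jog '[[[-1,-1,0,0,0,0,5],[-1,-2,0,0,0,0,5],[-1,-3,0,0,0,0,5],[-1,-4,0,0,0,0,5],[-1,-4,0,0,0,0,5],[-0.8,-4,0,0,0,0,5],[-0.5,-4,0,0,0,0,5],[0,-4,0,0,0,0,5],[0,-3.5,0,0,0,0,5],[0,-2.4,0,0,0,0,5],[0,-1.2,0,0,0,0,5],[0,-0.3,0,0,0,0,5]]]'
python3 -m jog '[[[0,0,0.8,0,0,0,5],[0,0,1.4,0,0,0,5],[0,0,0.8,0,0,0,5],[0,0,0,0,0,0,5],[0,0,0,0,0,0,5],[0,0,0,0,0,0,5]]]'
python3 c.py
cat > v.py <<'E'
from h import *
import sys
a=imaging.get_image("scene")["frame"][:,:,::-1]
b=imaging.get_image("top")["frame"][:,:,::-1]
cv2.imwrite(f"pics/{sys.argv[1]}.png",np.vstack([cv2.resize(x,None,fx=4.5,fy=4.5,interpolation=cv2.INTER_CUBIC) for x in(b[190:250,200:340],a[150:265,200:340])])[:600*2])
o=cv2.imread(f"pics/{sys.argv[1]}.png"); f=min(1,598/o.shape[0]); cv2.imwrite(f"pics/{sys.argv[1]}.png",cv2.resize(o,None,fx=f,fy=f,interpolation=cv2.INTER_AREA))
E
python3 v.py c4; python3 g.py .4277 .1343 .191 .248
```

```text
time: 12.55
position: [0.4245, 0.1342, 0.2567]
tool_rot: [3.117, 0.392, 0.001]
ft_force: [-0.2, -0.1, -1.7]
grip_width: 0.747
time: 13.15
position: [0.4251, 0.133, 0.2268]
tool_rot: [-3.117, -0.389, -0.001]
ft_force: [0.1, -0.6, -2.2]
grip_width: 0.741
t 13.15 p [0.4251 0.133  0.2268] rot [-3.1174e+00 -3.8890e-01 -6.0000e-04] F [ 0.1 -0.6 -2.2] w 64.4 q [ 0.4  -0.11 -0.7   1.93 -0.07  1.29 -1.61]
0.69 685.0
offset m, tilt rad [-0.0006 -0.0025  0.0008  0.0078] 22.99142715715395 at zero 56.933287197231834
t 13.35 p [0.425  0.1332 0.2269] rot [3.1172e+00 3.8940e-01 1.1000e-03] F [ 0.6  0.4 -2. ] w 64.6 q [ 0.4  -0.11 -0.7   1.93 -0.07  1.29 -1.61]
shift cm [ 0.29 -0.04  3.59] turn deg [ 0.01 -0.04  0.03]
```

View pics/c4.png

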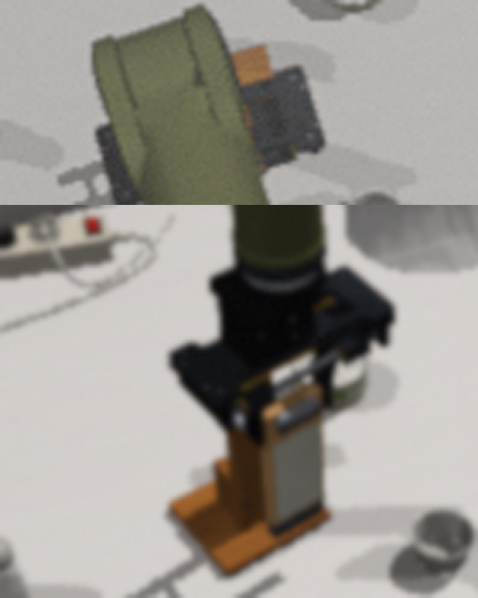

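```bash
cat > d.py <<'E'
from h import *
ims={c:imaging.get_image(c) for c in("scene","top")}
F={c:cv2.imread(f"pics/{c}0.png") for c in ims}
M={};W={}
def stand2(p):
    x,y,a,dp,db,hb,wb=p
    return stand([x,y,a,dp])+[yawp(box(.014,.014+abs(db),-wb,wb,.012,hb),x,y,a)]
for c in ims:
    f=F[c].astype(float); sat=(f[:,:,2]-f[:,:,0])/f.max(2)   # red minus blue, relative
    M[c]=np.clip((sat-.05)/.40,0,1)
    w=render(ims[c],stand([.481,.148,.248,.078])); W[c]=(cv2.dilate(w,np.ones((9,9)))>0).astype(float)
    pegs=render(ims[c],[yawp(box(-.032,-.001,s*.018-.006,s*.018+.006,.168,.182),.481,.148,.248) for s in(-1,1)])
    W[c][cv2.dilate(pegs,np.ones((3,3)))>0]=0
    print(c,"sat levels",np.percentile(sat[w>.99],[5,20,50,90]).round(2),np.percentile(sat[(w==0)&(W[c]>0)],[10,50,90]).round(2))
def f(p,cs): return sum((W[c]*(render(ims[c],stand2(p))-M[c])**2).sum() for c in cs)
p0=np.array([.481,.148,.248,.078,.03,.06,.026])
for cs in(["top"],["scene"],["top","scene"]):
    sim=np.vstack([p0,p0+np.diag([.006,.006,.08,.02,.015,.02,-.006])])
    r=minimize(f,p0,args=(cs,),method="Nelder-Mead",options=dict(initial_simplex=sim,maxiter=400,xatol=1e-4,fatol=.1)); print(cs,r.x.round(4),round(r.fun,1))
E
python3 d.py
cat > e.py <<'E'
from h import *
s=st(); P=s["position"]; Rt=R.from_rotvec(s["tool_rot"]).as_matrix(); yaw=np.arctan2(Rt[1,0],Rt[0,0])
i=imaging.get_image("scene"); g=i["frame"].astype(float)
g=cv2.GaussianBlur(g,(0,0),.6)
# right/left edge location along rows below the studs: max horizontal gradient near predicted edges
for side in(-1,1):
  out=[]
  for dz in np.arange(-.035,-.115,-.01):
    best=None
    for off in np.arange(-.012,.0121,.0005):
        X=[];
        for e in(-.0015,.0015):
            q=np.array([P[0],P[1],P[2]-.0155+dz])+R.from_euler("z",yaw).apply([-.007,side*.03+off+e,0]); u,v=proj(i,q)
            X.append(np.array([cv2.remap(g[:,:,k].astype(np.float32),np.float32([[u]]),np.float32([[v]]),cv2.INTER_CUBIC)[0,0] for k in range(3)]))
        d=np.linalg.norm(X[0]-X[1]); best=max(best or(0,0),(d,off))
    out.append(round(best[1]*1000,1))
  print("front face edge",("right" if side<0 else "left"),"offset mm along board y",out)
E
python3 e.py
```

```text
scene sat levels [0.16 0.53 0.72 0.74] [0.03 0.04 0.05]
top sat levels [0.03 0.31 0.46 0.5 ] [0.02 0.03 0.04]
['top'] [0.481 0.148 0.248 0.078 0.03  0.06  0.026] nan
['scene'] [0.4822 0.1483 0.2281 0.0749 0.0321 0.0727 0.024 ] 47.8
['top', 'scene'] [0.481 0.148 0.248 0.078 0.03  0.06  0.026] nan
t 13.45 p [0.4249 0.1332 0.2267] rot [3.1171e+00 3.8960e-01 7.0000e-04] F [ 0.5  0.6 -2. ] w 64.6 q [ 0.4  -0.11 -0.7   1.93 -0.07  1.29 -1.61]
front face edge right offset mm along board y [np.float64(-2.5), np.float64(-2.5), np.float64(-2.5), np.float64(-2.0), np.float64(-2.0), np.float64(-1.5), np.float64(-1.0), np.float64(-1.0)]
front face edge left offset mm along board y [np.float64(7.5), np.float64(7.0), np.float64(5.5), np.float64(6.0), np.float64(6.0), np.float64(6.5), np.float64(6.5), np.float64(6.5)]d.py:9: RuntimeWarning: invalid value encountered in divide
  f=F[c].astype(float); sat=(f[:,:,2]-f[:,:,0])/f.max(2)   # red minus blue, relative
```

```bash
sed -i 's/f.max(2)   #/np.maximum(f.max(2),1)   #/; s#(sat-.05)/.40#(sat-.05)/{"scene":.5,"top":.36}[c]#' d.py; python3 d.py
```

```text
scene sat levels [0.16 0.53 0.72 0.74] [0.03 0.04 0.05]
top sat levels [0.03 0.31 0.46 0.5 ] [0.02 0.03 0.04]
['top'] [0.4808 0.1461 0.2211 0.075  0.0345 0.0747 0.0253] 16.4
['scene'] [0.4826 0.1474 0.2453 0.0747 0.0298 0.0741 0.025 ] 64.3
['top', 'scene'] [0.4812 0.147  0.2341 0.0752 0.0306 0.0745 0.0249] 90.8
```

```bash
python3 -m jog '[[[0.3,-0.2,0.8,0,0,0.5,5],[0,0,1.2,0,0,0.4,5],[0,0,1,0,0,0,5],[0,0,0.6,0,0,0,5],[0,0,0,0,0,0,5],[0,0,0,0,0,0,5]]]'; python3 g.py .4277 .1354 .191 .232;python3 e.py; python3 c.py
python3 - <<'E'
from h import *
for c in("scene","top"):
    i=imaging.get_image(c)
    for n in("peg_left","peg_right","hole_left","hole_right"):
        print(n,c,[(np.round(px(k),1),round(k["conf"],2)) for k in finder.spot_point(n,c)[:2]])
E
```

```text
time: 14.2
position: [0.4271, 0.1358, 0.1904]
tool_rot: [-3.12, -0.365, 0.001]
ft_force: [-0.7, 0.5, -0.8]
grip_width: 0.746
t 14.2 p [0.4271 0.1358 0.1904] rot [-3.1202e+00 -3.6510e-01  6.0000e-04] F [-0.7  0.5 -0.8] w 64.9 q [ 0.39 -0.06 -0.72  1.98 -0.04  1.21 -1.65]
shift cm [ 0.05  0.05 -0.06] turn deg [-0.01  0.02  0.05]
t 14.2 p [0.4271 0.1358 0.1904] rot [-3.1202e+00 -3.6510e-01  6.0000e-04] F [-0.7  0.5 -0.8] w 64.9 q [ 0.39 -0.06 -0.72  1.98 -0.04  1.21 -1.65]
front face edge right offset mm along board y [np.float64(-2.0), np.float64(-1.5), np.float64(-1.0), np.float64(-1.0), np.float64(-1.0), np.float64(-2.5), np.float64(-2.5), np.float64(-6.5)]
front face edge left offset mm along board y [np.float64(5.5), np.float64(5.5), np.float64(6.5), np.float64(6.5), np.float64(-5.5), np.float64(-7.5), np.float64(5.0), np.float64(5.5)]
t 14.25 p [0.4274 0.1359 0.1907] rot [-3.1203e+00 -3.6510e-01 -6.0000e-04] F [ 0.9  0.4 -0.9] w 64.8 q [ 0.39 -0.06 -0.72  1.98 -0.04  1.21 -1.65]
0.72 642.0
offset m, tilt rad [-0.0002 -0.0006  0.0009  0.0162] 22.855930362990563 at zero 31.89034986543637
peg_left scene [(array([266.2, 210.2]), 0.84), (array([413.9, 189.4]), 0.48)]
peg_right scene [(array([275.9, 208.9]), 0.62), (array([202. , 264.4]), 0.61)]
hole_left scene [(array([275.2, 222.1]), 0.84)]
hole_right scene [(array([286.9, 217.6]), 0.82)]
peg_left top []
peg_right top [(array([266.4, 217.5]), 0.41)]
hole_left top []
hole_right top []
```

```bash
python3 -m jog '[[[0.6,0,0,0,0,0,5],[0.6,0,0,0,0,0,5],[0.4,0,0,0,0,0,5],[0.3,0,0,0,0,0,5],[0.3,0,0,0,0,0,5],[0,0,0,0,0,0,5],[0,0,0,0,0,0,5]]]'
python3 -m jog '[[[0.2,0,0,0,0,0,5],[0.2,0,0,0,0,0,5],[0.2,0,0,0,0,0,5],[0,0,0,0,0,0,5],[0,0,0,0,0,0,5]]]'; python3 g.py .4744 .1464 .191 .232; python3 v.py c5
```

```text
time: 15.55
position: [0.4485, 0.1409, 0.1904]
tool_rot: [-3.12, -0.365, 0.001]
ft_force: [-1.4, 0.6, -1.8]
grip_width: 0.741
time: 16.05
position: [0.4546, 0.1425, 0.1906]
tool_rot: [-3.12, -0.365, -0.0]
ft_force: [0.2, 0.9, -1.8]
grip_width: 0.744
t 16.05 p [0.4546 0.1425 0.1906] rot [-3.120e+00 -3.652e-01 -5.000e-04] F [ 0.2  0.9 -1.8] w 64.8 q [ 0.38  0.02 -0.74  1.92  0.01  1.21 -1.7 ]
shift cm [ 2.02  0.08 -0.04] turn deg [-0.01 -0.02  0.06]
```

View pics/c5.png

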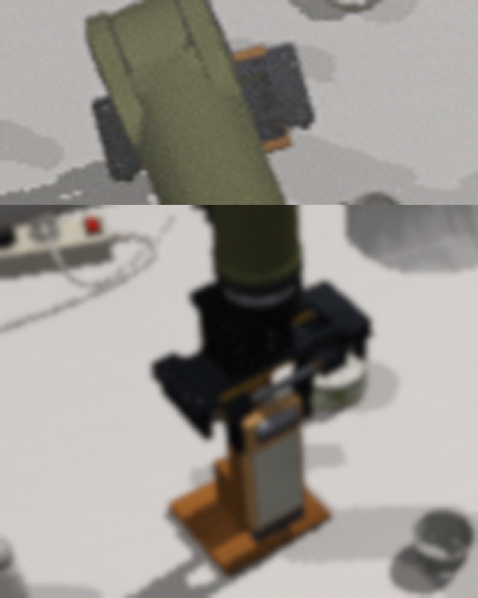

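```bash
for k in 1; do python3 -m jog '[[[0.2,0,0,0,0,0,5],[0.2,0,0,0,0,0,5],[0.2,0,0,0,0,0,5],[0,0,0,0,0,0,5],[0,0,0,0,0,0,5]]]'; done
python3 -m jog '[[[0.2,0,0,0,0,0,5],[0.2,0,0,0,0,0,5],[0.2,0,0,0,0,0,5],[0,0,0,0,0,0,5],[0,0,0,0,0,0,5]]]'; python3 g.py .4744 .1464 .191 .232
```

```text
time: 16.65
position: [0.4605, 0.1441, 0.1907]
tool_rot: [-3.12, -0.365, -0.001]
ft_force: [-1.1, 3.2, 0.3]
grip_width: 0.744
time: 17.15
position: [0.4663, 0.1455, 0.1907]
tool_rot: [-3.12, -0.365, -0.001]
ft_force: [-3.8, 2.7, 4.4]
grip_width: 0.749
t 17.15 p [0.4663 0.1455 0.1907] rot [-3.1197e+00 -3.6540e-01 -8.0000e-04] F [-3.8  2.7  4.4] w 65.2 q [ 0.37  0.05 -0.74  1.89  0.03  1.21 -1.72]
shift cm [ 0.81  0.1  -0.03] turn deg [-0.03 -0.03  0.07]
```

```bash
python3 -m jog '[[[0,-0.05,-0.1,0,0,0,5],[0,0,0,0,0,0,5],[0.2,0,0,0,0,0,5],[0.2,0,0,0,0,0,5],[0,0,0,0,0,0,5],[0,0,0,0,0,0,5]]]'
python3 -m jog '[[[0.2,0,0,0,0,0,5],[0.2,0,0,0,0,0,5],[0,0,0,0,0,0,5],[0,0,0,0,0,0,5]]]'; python3 g.py .4744 .1464 .191 .232
```

```text
time: 17.75
position: [0.4702, 0.146, 0.1914]
tool_rot: [3.12, 0.364, 0.001]
ft_force: [0.1, 0.5, -2.0]
grip_width: 0.745
time: 18.15
position: [0.4743, 0.1471, 0.1917]
tool_rot: [3.12, 0.365, 0.002]
ft_force: [0.1, -0.4, -1.1]
grip_width: 0.744
t 18.15 p [0.4743 0.1471 0.1917] rot [3.1199e+00 3.6470e-01 1.7000e-03] F [ 0.1 -0.4 -1.1] w 64.7 q [ 0.36  0.07 -0.74  1.87  0.05  1.22 -1.73]
shift cm [-0.01  0.07  0.07] turn deg [ 0.03 -0.06  0.04]
```

Force-free now. Push on until it contacts the panel.

```bash
python3 -m jog '[[[0.1,0,0,0,0,0,5],[0.1,0,0,0,0,0,5],[0,0,0,0,0,0,5],[0,0,0,0,0,0,5]]]'
python3 -m jog '[[[0.1,0,0,0,0,0,5],[0.1,0,0,0,0,0,5],[0,0,0,0,0,0,5],[0,0,0,0,0,0,5]]]'; python3 g.py .4744 .1464 .191 .232
```

```text
time: 18.55
position: [0.4757, 0.1478, 0.1916]
tool_rot: [3.12, 0.365, -0.0]
ft_force: [-1.7, -0.5, 1.6]
grip_width: 0.745
time: 18.95
position: [0.4761, 0.1479, 0.1915]
tool_rot: [3.119, 0.365, -0.006]
ft_force: [-5.9, -2.3, 6.1]
grip_width: 0.744
t 18.95 p [0.4761 0.1479 0.1915] rot [ 3.1191  0.3648 -0.0064] F [-5.9 -2.3  6.1] w 64.7 q [ 0.36  0.08 -0.74  1.86  0.06  1.22 -1.74]
shift cm [-0.2   0.11  0.05] turn deg [0.04 0.24 0.05]
```

```bash
python3 -m jog '[[[0,0,0,0,0,0,5],[0.1,0,0,0,0,0,5],[0,0,0.1,0,0,0,5],[0,0,0.1,0,0,0,5],[0,0,0,0,0,0,5]]]' 5
python3 -m jog '[[[0,0,0,0,0,0,6.9],[0,0,0,0,0,0,7.2],[0,0,0,0,0,0,7.6],[0,0,0,0,0,0,8.0],[0,0,0,0,0,0,8.7],[0,0,0,0,0,0,8.7],[0,0,0,0,0,0,8.7]]]'; python3 c.py; python3 v.py c6
```

```text
time: 19.45
position: [0.4786, 0.1485, 0.1899]
tool_rot: [3.12, 0.365, -0.0]
ft_force: [-3.3, -1.5, 4.2]
grip_width: 0.755
time: 20.15
position: [0.4786, 0.1485, 0.1895]
tool_rot: [3.12, 0.365, -0.0]
ft_force: [0.7, -0.3, 0.1]
grip_width: 0.99
t 20.15 p [0.4786 0.1485 0.1895] rot [ 3.1203  0.365  -0.    ] F [ 0.7 -0.3  0.1] w 86.1 q [ 0.36  0.08 -0.74  1.86  0.06  1.21 -1.74]
0.87 716.0
offset m, tilt rad [-0.0017 -0.0032 -0.0008  0.0318] 17.877309363150477 at zero 97.05036524413688
```

View pics/c6.png

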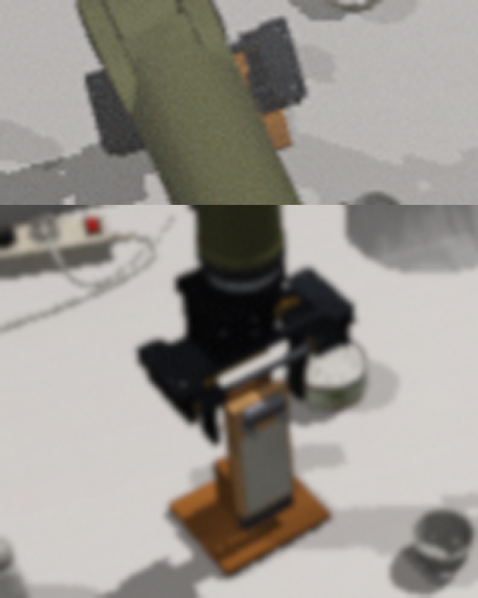

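```bash
python3 -m jog '[[[0,0,-0.5,0,0,0,8.7],[0,0,-1,0,0,0,8.7],[0,0,-2,0,0,0,8.7],[0,0,-3,0,0,0,8.7],[0,0,-4,0,0,0,8.7],[0,0,-4,0,0,0,8.7],[0,0,-2,0,0,0,8.7],[0,0,0,0,0,0,8.7],[0,0,0,0,0,0,8.7]]]'
cat > f.py <<'E'
from h import *
i=imaging.get_image("scene"); d=finder.trace("board_grip","scene"); m=d[0]["region"].astype(float); print(d[0]["conf"],m.sum())
p0=np.array([.476,.1475,.1735,.232,0])
def f(p): return ((render(i,held(p))-m)**2).sum()
r=minimize(f,p0,method="Nelder-Mead",options=dict(initial_simplex=np.vstack([p0,p0+np.diag([.006,.006,.006,.1,.1])]),maxiter=400,xatol=1e-4,fatol=.1)); print("x y z yaw tilt",r.x.round(4),r.fun)
def g(q): return f([q[0],q[1],.1735,.232,q[2]])
r=minimize(g,p0[[0,1,4]],method="Nelder-Mead",options=dict(initial_simplex=np.vstack([p0[[0,1,4]],p0[[0,1,4]]+np.diag([.006,.006,.1])]))); print("x y tilt",r.x.round(4),r.fun)
for n in("hole_left","hole_right","board_grip","board_clip","board_foot"): print(n,[(np.round(px(k),1),round(k["conf"],2)) for k in finder.spot_point(n,"scene")[:1]])
E
python3 f.py; python3 v.py c7
```

```text
time: 21.25
position: [0.4786, 0.1486, 0.3549]
tool_rot: [3.12, 0.365, 0.001]
ft_force: [-0.4, -0.2, -0.8]
grip_width: 1.001
0.55 673.0
x y z yaw tilt [0.4727 0.1463 0.1752 0.2633 0.0118] 28.939638600538256
x y tilt [0.4746 0.1456 0.013 ] 26.829342560553634
hole_left [(array([270.4, 211.6]), 0.74)]
hole_right [(array([281.5, 207.1]), 0.95)]
board_grip [(array([275.5, 208.9]), 0.93)]
board_clip [(array([274.4, 206.1]), 0.83)]
board_foot [(array([277.9, 241.7]), 0.71)]
```

View pics/c7.png

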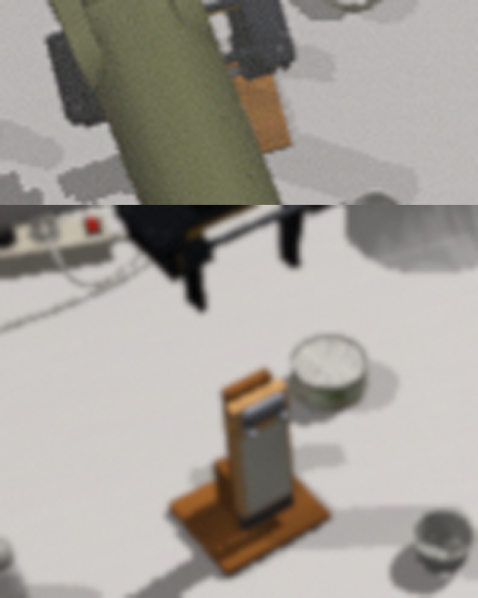

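```bash
python3 -m jog '[[[0,2,0,0,0,0,8.7],[0,4,0,0,0,0,8.7],[0,4,0,0,0,0,8.7],[0,4,0,0,0,0,8.7],[0,4,0,0,0,0,8.7],[0,4,0,0,0,0,8.7],[0,4,0,0,0,0,8.7],[0,4,0,0,0,0,8.7],[0,2,0,0,0,0,8.7],[0,0,0,0,0,0,8.7]]]'
cat > k.py <<'E'
from h import *
ims={c:imaging.get_image(c) for c in("scene","top")}
M={}
for c in ims:
    d=finder.trace("board_grip",c); d=[k for k in d if k["region"].sum()<1000]; k=d[0]; M[c]=k["region"].astype(float); print(c,k["conf"],M[c].sum(),px(k))
S=np.array([.4812,.147]);ux=np.array([np.cos(.232),np.sin(.232)])
for cs in(["scene"],["top"],["top","scene"]):
    p0=np.array([.475,.1465,.0])
    def f(q): return sum(((render(ims[c],held([q[0],q[1],.1735,.232,q[2]]))-M[c])**2).sum() for c in cs)
    r=minimize(f,p0,method="Nelder-Mead",options=dict(initial_simplex=np.vstack([p0,p0+np.diag([.006,.006,.08])])))
    d=r.x[:2]-S; print(cs,r.x.round(4),round(r.fun,1),"stand x,y mm",(d@ux*1000).round(1),(d@[-ux[1],ux[0]]*1000).round(1))
a,b=[ims[c]["frame"][:,:,::-1] for c in("scene","top")]
cv2.imwrite("pics/c8.png",np.vstack([cv2.resize(x,None,fx=6,fy=6,interpolation=cv2.INTER_CUBIC) for x in(b[205:250,220:320],a[185:240,220:320])]))
for n in("tin","cup","shaker","cutter"): print(n,[np.round(px(finder.spot_point(n,c)[0]),1) for c in ims])
E
python3 k.py
```

```text
time: 22.7
position: [0.5523, -0.1663, 0.3535]
tool_rot: [-3.121, -0.357, 0.002]
ft_force: [0.5, 0.6, -0.9]
grip_width: 0.997
scene 0.81 649.0 (274.496, 222.32)
top 0.75 269.0 (261.504, 225.07999999999998)
['scene'] [0.4726 0.1469 0.0142] 39.2 stand x,y mm -8.4 1.9
['top'] [0.4721 0.144  0.0092] 11.5 stand x,y mm -9.5 -0.8
['top', 'scene'] [0.4724 0.1461 0.0101] 59.8 stand x,y mm -8.7 1.1Traceback (most recent call last):
  File "k.py", line 14, in <module>
    for n in("tin","cup","shaker","cutter"): print(n,[np.round(px(finder.spot_point(n,c)[0]),1) for c in ims])
                                                                  ~~~~~~~~~~~~~~~~~~~~~~^^^
IndexError: list index out of range
```

View pics/c8.png

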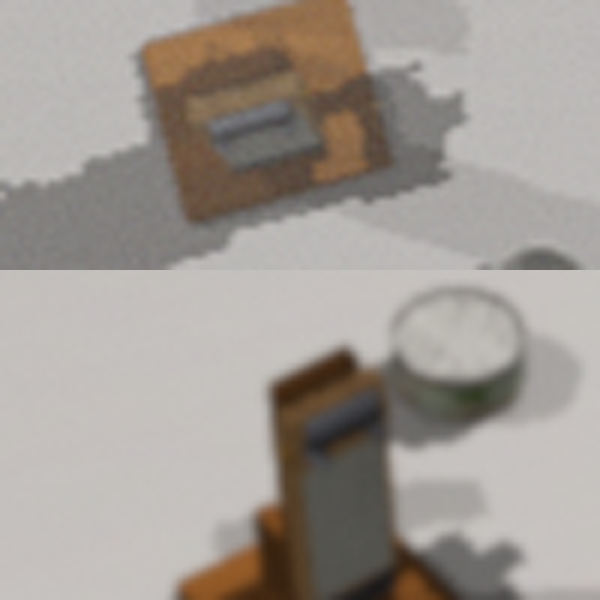

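```bash
cat > l.py <<'E'
from h import *
def full(p):
    x,y,z,a,t=p; Rr=R.from_euler("z",a)*R.from_euler("y",t)
    return held(p)+[Rr.apply(b)+[x,y,z] for b in(box(-.018,-.007,-.022,.022,.005,.025),box(-.023,-.007,.013,.023,-.005,.005),box(-.023,-.007,-.023,-.013,-.005,.005))][:1]
exec(open("k.py").read().split("a,b=")[0].split("import *",1)[1].replace("held(","full("))
for n in("tin","cup","shaker","cutter"): 
  for c in ims:
    for k in finder.spot_point(n,c)[:1]: print(n,c,atz(ims[c],px(k),0).round(3),round(k["conf"],2))
st()
E
python3 l.py
```

```text
scene 0.59 674.0 (274.304, 221.07999999999998)
top 0.68 256.0 (260.608, 223.72)
['scene'] [0.473  0.147  0.0148] 24.7 stand x,y mm -8.0 1.8
['top'] [0.4721 0.1453 0.0074] 14.4 stand x,y mm -9.3 0.4
['top', 'scene'] [0.4725 0.1468 0.0136] 43.9 stand x,y mm -8.5 1.8
tin scene [0.653 0.003 0.   ] 0.9
tin top [ 0.643 -0.003  0.   ] 0.59
cup scene [0.358 0.01  0.   ] 0.5
cup top [ 0.375 -0.013  0.   ] 0.6
shaker scene [0.504 0.414 0.   ] 0.76
shaker top [ 0.488  0.408 -0.   ] 0.72
cutter top [ 0.504 -0.482  0.   ] 0.59
t 23.6 p [ 0.5525 -0.1629  0.3545] rot [ 3.1203e+00  3.6490e-01 -2.0000e-04] F [-0.6 -0.3 -0.6] w 87.1 q [ 0.65  0.16 -0.46  1.45  0.07  1.55 -1.15]
```

```bash
python3 g.py .4131 .132 .3545 .232; python3 -m jog '[[[-2,0,0,0,0,0,0],[-3,0,0,0,0,0,0],[-3,0,0,0,0,0,0],[0,0,0,0,0,0,0],[0,0,0,0,0,0,0]]]'; python3 g.py .4131 .132 .3545 .232
```

```text
t 23.6 p [ 0.5525 -0.1629  0.3545] rot [ 3.1203e+00  3.6490e-01 -2.0000e-04] F [-0.6 -0.3 -0.6] w 87.1 q [ 0.65  0.16 -0.46  1.45  0.07  1.55 -1.15]
shift cm [ -6.76 -31.91   0.  ] turn deg [-0.    0.01  0.05]
time: 24.1
position: [0.4747, -0.1815, 0.355]
tool_rot: [3.12, 0.363, 0.002]
ft_force: [0.3, 0.4, 0.2]
grip_width: 0.629
t 24.1 p [ 0.4747 -0.1815  0.355 ] rot [3.1197e+00 3.6330e-01 1.7000e-03] F [0.3 0.4 0.2] w 54.7 q [ 0.74  0.   -0.42  1.6   0.    1.54 -1.02]
shift cm [ 1.210e+00 -3.192e+01  2.000e-02] turn deg [ 0.06 -0.06 -0.01]
```

```bash
python3 -m jog '[[[0,-2,0,0,0,0,0],[0,-3,0,0,0,0,0],[0,-4,0,0,0,0,0],[0,-4,0,0,0,0,0],[0,-4,0,0,0,0,0],[0.6,-4,0,0,0,0,0],[0.6,-4,0,0,0,0,0],[0,-4,0,0,0,0,0],[0,-2,0,0,0,0,0],[0,-0.9,0,0,0,0,0],[0,0,0,0,0,0,0],[0,0,0,0,0,0,0]]]'
python3 -m jog '[[[0,0,2,0,0,0,0],[0,0,4,0,0,0,0],[0,0,4,0,0,0,0],[0,0,2,0,0,0,0],[0,0,1.6,0,0,0,0],[0,0,0.8,0,0,0,0],[0,0,0,0,0,0,0],[0,0,0,0,0,0,0]]]'; python3 g.py .4471 .140 .208 .232; python3 v.py c9
```

```text
time: 25.3
position: [0.4129, 0.1312, 0.3543]
tool_rot: [3.12, 0.364, -0.001]
ft_force: [1.0, -0.7, -0.7]
grip_width: 0.005
time: 26.1
position: [0.4133, 0.1315, 0.2111]
tool_rot: [-3.12, -0.363, -0.001]
ft_force: [0.6, -0.9, 0.6]
grip_width: 0.008
t 26.1 p [0.4133 0.1315 0.2111] rot [-3.1203e+00 -3.6330e-01 -1.1000e-03] F [ 0.6 -0.9  0.6] w 0.7 q [ 0.51 -0.14 -0.8   1.98 -0.1   1.26 -1.6 ]
shift cm [ 3.48 -0.05  0.32] turn deg [-0.01 -0.04 -0.01]
```

View pics/c9.png

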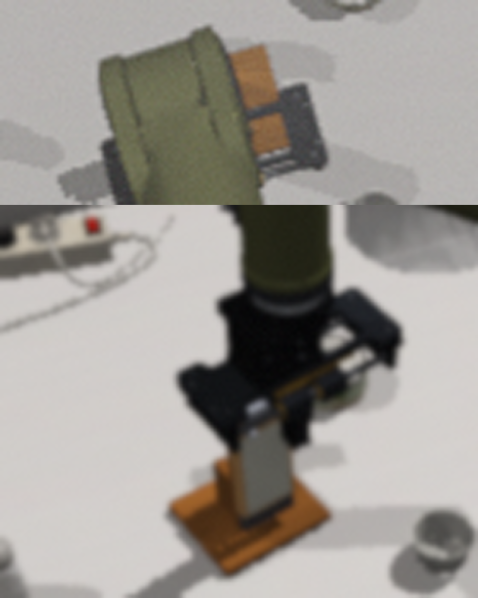

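```bash
python3 -m jog '[[[0.6,0,0.3,0,0,0,0],[0.8,0,0,0,0,0,0],[0.6,0,0,0,0,0,0],[0.4,0,0,0,0,0,0],[0,0,0,0,0,0,0],[0,0,0,0,0,0,0]]]'
python3 -m jog '[[[0.2,0,0,0,0,0,0],[0.2,0,0,0,0,0,0],[0,0,0,0,0,0,0],[0,0,0,0,0,0,0]]]'
python3 -m jog '[[[0.2,0,0,0,0,0,0],[0.1,0,0,0,0,0,0],[0,0,0,0,0,0,0],[0,0,0,0,0,0,0]]]'
```

```text
time: 26.8
position: [0.436, 0.1375, 0.2074]
tool_rot: [-3.12, -0.365, 0.001]
ft_force: [-0.7, -0.2, -0.4]
grip_width: 0.004
time: 27.2
position: [0.4399, 0.1384, 0.2075]
tool_rot: [3.12, 0.365, -0.0]
ft_force: [-0.2, -0.3, 0.8]
grip_width: 0.007
time: 27.6
position: [0.4429, 0.139, 0.2075]
tool_rot: [-3.12, -0.365, 0.0]
ft_force: [0.3, 0.7, 0.0]
grip_width: 0.008
```

```bash
python3 -m jog '[[[0.1,0,0,0,0,0,0],[0.1,0,0,0,0,0,0],[0,0,0,0,0,0,0],[0,0,0,0,0,0,0]]]'
python3 -m jog '[[[0.1,0,0,0,0,0,0],[0.1,0,0,0,0,0,0],[0,0,0,0,0,0,0],[0,0,0,0,0,0,0]]]'
python3 -m jog '[[[0.1,0,0,0,0,0,0],[0,0,0,0,0,0,0],[0,0,0,0,0,0,0]]]'
python3 -m jog '[[[0.1,0,0,0,0,0,0],[0,0,0,0,0,0,0],[0,0,0,0,0,0,0]]]'
```

```text
time: 28.0
position: [0.4448, 0.1394, 0.2075]
tool_rot: [3.12, 0.365, -0.0]
ft_force: [0.2, -0.5, 0.0]
grip_width: 0.005
time: 28.4
position: [0.4455, 0.1397, 0.2072]
tool_rot: [3.12, 0.365, -0.005]
ft_force: [-5.3, -1.5, 3.5]
grip_width: 0.004
time: 28.7
position: [0.4458, 0.1397, 0.207]
tool_rot: [3.119, 0.365, -0.008]
ft_force: [-7.4, -1.1, 3.8]
grip_width: 0.012
time: 29.0
position: [0.446, 0.1398, 0.2069]
tool_rot: [3.119, 0.365, -0.011]
ft_force: [-9.2, -2.6, 5.3]
grip_width: 0.003
```

```bash
python3 -m jog '[[[-0.5,0,0,0,0,0,0],[-1,0,0,0,0,0,0],[-1.5,0,0,0,0,0,0],[0,0,-2,0,0,0,0],[0,0,-4,0,0,0,0],[0,0,-4,0,0,0,0],[0,0,-4,0,0,0,0],[0,2,0,0,0,0,0],[0,4,0,0,0,0,0],[0,4,0,0,0,0,0],[0,4,0,0,0,0,0],[0,4,0,0,0,0,0]]]'; python3 -m jog '[[[0,4,0,0,0,0,0],[0,4,0,0,0,0,0],[0,3,0,0,0,0,0],[0,1,0,0,0,0,0],[0,0,0,0,0,0,0],[0,0,0,0,0,0,0]]]';python3 l.py; python3 v.py c10
```

```text
time: 30.2
position: [0.4619, -0.0433, 0.3479]
tool_rot: [3.119, 0.365, 0.004]
ft_force: [0.1, -0.2, -0.1]
grip_width: 0.008
time: 30.8
position: [0.4891, -0.1566, 0.3477]
tool_rot: [-3.119, -0.368, -0.001]
ft_force: [0.3, 0.1, -0.6]
grip_width: 0.011Traceback (most recent call last):
  File "l.py", line 5, in <module>
    exec(open("k.py").read().split("a,b=")[0].split("import *",1)[1].replace("held(","full("))
    ~~~~^^^^^^^^^^^^^^^^^^^^^^^^^^^^^^^^^^^^^^^^^^^^^^^^^^^^^^^^^^^^^^^^^^^^^^^^^^^^^^^^^^^^^^
  File "<string>", line 5, in <module>
IndexError: list index out of range
```

View pics/c10.png

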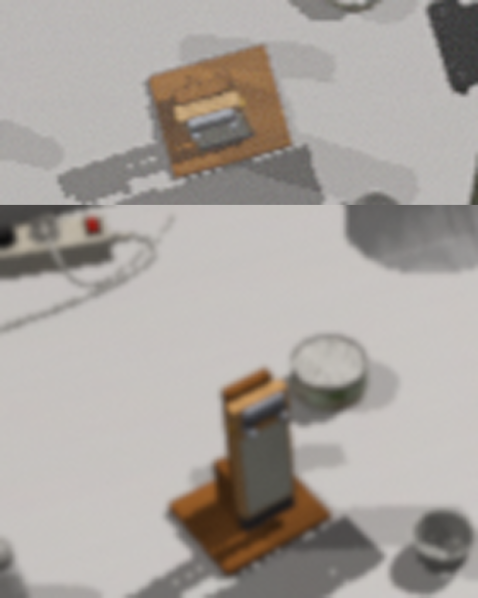

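The board hangs upright on the stand and the arm is clear of it, so I'm handing in.

```bash
python3 l.py; python3 -c "
from h import *
print(close_job())"
```

```text
scene 0.69 658.0 (274.176, 222.00000000000003)
top 0.82 273.0 (262.01599999999996, 226.28)
['scene'] [0.4735 0.1461 0.0059] 34.1 stand x,y mm -7.7 0.9
['top'] [0.4713 0.1438 0.0225] 12.9 stand x,y mm -10.4 -0.9
['top', 'scene'] [0.4725 0.1456 0.0096] 63.8 stand x,y mm -8.8 0.6
tin scene [0.662 0.004 0.   ] 0.65
tin top [ 0.637 -0.002  0.   ] 0.76
cup scene [0.366 0.    0.   ] 0.81
shaker scene [0.494 0.407 0.   ] 0.72
shaker top [0.52  0.141 0.   ] 0.55
cutter scene [ 0.524 -0.46   0.   ] 0.38
cutter top [ 0.513 -0.482  0.   ] 0.95
t 31.65 p [ 0.4888 -0.1584  0.3475] rot [ 3.1203e+00  3.6490e-01 -1.0000e-04] F [ 0.3  0.3 -0.2] w 0.5 q [ 0.73  0.02 -0.47  1.6   0.01  1.53 -1.08]
the job is handed in; nothing more can be done
None
```

The ticket board is hanging on the order stand, head up and paper side out. I handed the job in at about 31.7 s of the 64 s allowed; no verdict was reported.

**What I did:**
- I gripped the studs at 40 N and lifted the board level.
- I eased the grip by steps to 4 N until the board hung upright, then tightened again.
- I fed both holes over the pegs, correcting slightly by the force reading, and let go.
- I then pushed the clip gently with closed fingers. The board stopped firmly at once, at up to about 9 N, so it seems to have been flush already.

**Last checks:**
- **Upright:** the image fits put the tilt at 0.006 to 0.023 rad, against a limit of 0.08.
- **Sideways:** the board is within about 1 mm of the stand's middle.
- **Gap to the panel:** the checks disagreed. The scene camera shows 0.7 mm and the top camera 3.4 mm, with a fit error of about 2 mm. The firm stop in the push test points to flush, and all of these are inside the 6 mm limit.
- **Bystanders:** nothing touched them, and most network positions matched the start to within their scatter. One top-camera reading put the shaker on the stand, which is a misdetection, since the scene camera found it in its place. In the last check the cup was found by the scene camera only.
- **Robot:** it was clear of everything, and the force readings were near zero.

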